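Touch-test the paint on an egg and a panel

TASK

Check whether the paint is dry: with the fingertips, lightly touch the top of the green egg in the drying stand for about a second, then lightly touch the middle of the half-round yellow sun painted on the red and white wooden panel in the same way, and withdraw. Only touch, do not push, grip or lift anything; the red eggs are still wet and must not be touched at all, and everything stays where it is.

Things in the scene. Friction and masses are not known exactly. Their poses are not given: they have to be found in the camera images.
- green_egg_top (a point): Highest point, on the axis, of the one green wooden egg with a yellow band, 41 mm across and 54.5 mm tall; the crown is nearly flat out to 7 mm from the axis, then slopes off at about 45 degrees. It stands loose in a 10 mm deep cup of the drying stand, its top 68.5 mm above the table. It is hard: a fingertip should arrive slower than about 2 cm/s. z up.
- red_egg_a_top (a point): Top of one of the three red eggs with a yellow band, otherwise like the green one (same size, same height), in another cup of the stand. Its paint is still wet.
- red_egg_b_top (a point): Top of one of the three red eggs with a yellow band, otherwise like the green one (same size, same height), in another cup of the stand. Its paint is still wet.
- red_egg_c_top (a point): Top of one of the three red eggs with a yellow band, otherwise like the green one (same size, same height), in another cup of the stand. Its paint is still wet.
- drying_stand: Pale wooden drying stand, a square board 164 x 164 x 24 mm, fixed to the table, with four round cups 80 mm apart from centre to centre in a two by two square (at plus or minus 40 mm along its own x and y). Any egg may be in any cup. Origin at the centre of its underside, z up.
- panel: Red and white wooden panel, 271 x 190 x 24.5 mm, lying loose and flat beside the drying stand (on either side), round-shouldered end away from the robot; not the pink paper pattern at the back right of the table. It is hard: a fingertip should arrive slower than about 2 cm/s. It slides if pushed sideways. Origin at the centre of its underside, x along its length, z up.
- sanding_block: Cork sanding block, 56 x 85 x 24 mm, loose, off to the right. Origin at the centre of its underside.
- spoon_blank: Plain wooden spoon, 163 mm long, 24 mm high, loose, off to the right. Origin under its middle.
- panel_motif (a point): Middle of the half-round yellow and orange sun (a fan about 80 mm wide and 45 mm high) painted above the red tree on the far half of the panel; this point lies on the panel's top face, 24.5 mm above the table. x along the panel's length away from the robot, z up.
Mind the look-alikes: they are no part of the job. Leave any turquoise look-alike of the part that bears green_egg_top alone.

How it is judged (in metres and radians):
On the way, in this order (a step that is already met when the one before it is completed fails the run):
1. the fingertips rest lightly on the crown of the green egg (contact force between the fingers and green_egg between 0.3 and 20 N and horizontal distance between the grasp point and green_egg_top below 0.022 m and z of the grasp point in the frame of green_egg_top above 0.003 m), for 0.3 s.
2. the fingertips rest lightly on the painted sun of the panel (contact force between the fingers and panel between 0.3 and 20 N and horizontal distance between the grasp point and panel_motif below 0.03 m and z of the grasp point in the frame of panel_motif above 0.003 m), for 0.3 s.
At the end, for the whole second after the job is handed in: All four eggs stand upright in their cups (within 0.12 rad, 8 mm of where they were), the panel lies flat within 12 mm of where it was and still, and the other loose things are within 15 mm of where they were (angle between each of green_egg_top, red_egg_a_top, red_egg_b_top, red_egg_c_top's own z axis and vertical below 0.12 rad and distance of each of green_egg_top, red_egg_a_top, red_egg_b_top, red_egg_c_top from where it was at the start of the episode below 0.008 m and distance of panel_motif from where it was at the start of the episode below 0.012 m and angle between panel_motif's own z axis and vertical below 0.03 rad and linear speed of panel below 0.01 m/s and distance of each of sanding_block, spoon_blank from where it was at the start of the episode below 0.015 m); the robot touches nothing.
It fails at once if a wet red egg is touched (contact force between any of the fingers, the arm and red_egg_a above 0.3 N or contact force between any of the fingers, the arm and red_egg_b above 0.3 N or contact force between any of the fingers, the arm and red_egg_c above 0.3 N).
It fails at once if the green egg or the panel is struck or pressed hard (over 80 N) (contact force between the fingers and green_egg above 80 N or contact force between the fingers and panel above 80 N).
It fails at once if the green egg is lifted or tipped (distance of green_egg_top from where it was at the start of the episode above 0.012 m or angle between green_egg_top's own z axis and vertical above 0.25 rad).
It fails at once if the panel is pushed along or lifted (distance of panel_motif from where it was at the start of the episode above 0.015 m or angle between panel_motif's own z axis and vertical above 0.06 rad).
It fails at once if one of the other loose things is moved (distance of any of sanding_block, spoon_blank from where it was at the start of the episode above 0.015 m).
It also fails if it takes over 42 s, if anything falls off the work surface, if the arm or the gripper's body presses on something with over 40 N, if the wrist force passes 120 N, or if a joint passes its speed limit or range.

ROBOT

A 6-joint arm with a two-finger parallel gripper is mounted at the origin on a cart in front of the work surface, level with it; the furniture and walls round the work are solid. World frame = base frame: x ahead of the robot, y to its left, z up, the work surface at z = 0. Lengths are in m, angles in degrees, forces in N, time in s.
With the tool pointing down it reaches from about 0.325 to 0.85 m from the base axis. Payload 15.5 kg.
Tool frame: the origin (TCP) lies at the very end of the fingers, on their centre line; the grasp point (between the pads) lies 19 mm behind it; z points along the fingers, y is the line along which they close (so a half turn about z gives the same grasp; the last joint's range is limited). The gripper opens to 91 mm and grips with 3 to 60 N. Pads are 32 mm wide; open, the fingers measure 118 mm over their backs; the gripper's body (76 mm by 178 mm) begins 60 mm behind the grasp point.
Start: joints at [58.069, 28.281, 77.091, -0, 74.628, -5.472], TCP at [0.278, 0.56, 0.214] pointing down, gripper open.
Joint ranges: [-166.48, 166.48], [-47.26, 123.95], [12.59, 153.08], [-70.14, 250.14], [6.76, 159.57], [-176.63, 176.63]. Speed limits (degrees/s): [108.29, 108.29, 147.25, 172.46, 172.46, 172.46].

INTERFACE

Orientations are given as [roll, pitch, yaw] about the fixed x, y, z axes, in that order (R = Rz(yaw) Ry(pitch) Rx(roll)).
In Python, from station import manip, get_image, finder gives the robot as it stands. The module is installed in compiled form; this text tells all that it offers.
- The arm moves only by the tool move_arm, never from a script. Its arguments are lists of equal length, an entry for each row: "hand": the opening, from 0 (shut) to 1 (fully open); "slide": the shift along the tool's x, y, z in cm, a list of three; "twist": the turn about the tool's z in degrees. A call has 1 to 12 rows; each row shifts and turns the commanded pose from where the row before left it, along the tool's axes as they then stand; what a row does not reach is not made up. A row lasts 1/12 s, in which the tool goes at most 41.7 mm and 7.16 degrees, less where a joint would pass 70% of its speed; a pose out of reach is approached as far as the arm can. A call with a gripper value outside its range is refused whole. The fingers move at their own pace and stop on an object; the grip force is fixed at half the most. Time passes only in rows, so rows that do not move let the fingers close. It gives the time, the measured TCP pose, the force, the opening and the grip force at its end, in the units of the state.
- manip.read_state(): the state, without advancing time (a new reading comes with each control period).
- get_image(name): name is "scene" or "top" or "wrist"; returns a dict with "color" (400x640x3 uint8, blue, green, red), "z_map" (400x640 float32, m along the optical axis (not along the pixel's ray), 0 where there is no reading), "fx", "fy", "cx", "cy" (pixels), "origin" and "orientation" of the camera in the world; the wrist camera has in their place "hand_eye" (4x4, takes a point from camera to tool coordinates, whose origin is the TCP and whose axes are the flange's). Camera axes: x right, y up, looking along -z (the intrinsics and any distortion apply to the point x, -y, -z); pixel columns grow to the right and rows downward; lengths in m; the calibration is good to about 2 mm. A picture is of the moment at which its call begins: read the wrist's pose just before it.
- manip.job_done(): hands the job in; it is judged then, once.
Trained networks look in a picture, given as the dict that the camera call returned (one of the last four; its "shot" number tells which), for a name from the list of things; names that differ only in an ending like _2 or _b are one class to them, and where a whole thing is asked for, a point or a joint stands for the part that bears it (a point fixed in the world has none). Each returns a list of dicts, best first, with "p" (0 to 1); they miss things now and then, are a little off and sometimes report something else, mostly with a low value. They report only what shows in the picture. A call takes as long as a camera call. They do not tell look-alikes from the thing itself.
- finder.recognise(picture, query): "at" ([x, y, z] in m, in world coordinates, good to about 4 mm: the middle of the surface that is visible of it).
- finder.mark_of(picture, query): "at" ([x, y, z] in m, in world coordinates, good to about 4 mm: a listed point, or the origin of a listed thing).
The state is a dict: "time": time; "joints": joint angles; "qd": joint speeds; "joint_efforts": joint torques, N m; "ee_pos": TCP position; "tool_rot": TCP orientation; "contact_force": force on the tool from outside, world axes, zero at the start; "ft_torque": the same for the moment, N m; "gripper_width": opening from 0.0 (shut) to 1.0 (fully open); "grasp_force": force on a finger pad.
Only numpy, scipy, OpenCV 4.12 (cv2) and the standard library are available. Lean on these libraries where they do the work, as an engineer would, in place of code of your own. Each camera call takes 0.05 s, during which the arm holds its last target. There are 200 camera calls.

## Working session

There is one attempt and no reset: what is moved stays moved. The work goes in short steps, Python scripts to look and compute and a tool call to move; the robot and the scene stay as the last step left them, time stands still between calls to the robot, and variables do not carry over. Pictures are saved under pics/ and viewed, at most 10 in all, crops included, and the job is handed in when it is done.

Besides the shell and the picture viewer there is one more tool, called after ">>>" as name([rows], argument=value, ...), one row to a line, values as JSON. move_arm: Moves the arm, as the interface text tells. Its arguments: {"type":"object","properties":{"hand":{"type":"array","items":{"type":"number"}},"slide":{"type":"array","items":{"type":"array","items":{"type":"number"}}},"twist":{"type":"array","items":{"type":"number"}}},"required":["hand","slide","twist"]}

```bash
mkdir -p pics
python3 - <<'E'
from station import manip, get_image, finder
import cv2
s=manip.read_state(); print({k:s[k] for k in("time","ee_pos","tool_rot","gripper_width","contact_force")})
for n in("top","scene"):
    p=get_image(n); cv2.imwrite(f"pics/{n}1.png",p["color"])
    for q in("green_egg_top","red_egg_a_top","panel_motif","drying_stand","panel","sanding_block","spoon_blank"):
        print(n,q,[(round(d["p"],2),[round(float(v),3) for v in d["at"]]) for d in finder.mark_of(p,q)[:5]])
E
```

```text
{'time': 0.0, 'ee_pos': array([0.27827132, 0.55918118, 0.21331779]), 'tool_rot': array([-1.79925849e+02, -5.13905300e-03,  1.53540452e+02]), 'gripper_width': 1.0010293310438318, 'contact_force': array([-0.6801039 ,  0.58877135, -0.1349665 ])}
top green_egg_top [(0.67, [0.358, 0.389, 0.056]), (0.59, [0.533, 0.455, 0.054]), (0.54, [0.345, 0.305, 0.054])]
top red_egg_a_top [(0.48, [0.546, 0.348, 0.069])]
top panel_motif [(0.85, [0.559, -0.014, 0.025])]
top drying_stand [(0.97, [0.52, 0.297, 0.0]), (0.46, [0.358, -0.288, 0.001])]
top panel [(0.67, [0.506, 0.001, 0.004]), (0.47, [0.559, -0.015, 0.026])]
top sanding_block [(0.8, [0.356, -0.291, -0.002])]
top spoon_blank [(0.57, [0.585, -0.291, -0.003])]
scene green_egg_top [(0.64, [0.356, 0.389, 0.057]), (0.61, [0.348, 0.302, 0.057]), (0.56, [0.47, 0.322, 0.07]), (0.45, [0.536, 0.454, 0.052])]
scene red_egg_a_top [(0.53, [0.541, 0.348, 0.068])]
scene panel_motif [(0.72, [0.56, -0.014, 0.027])]
scene drying_stand [(0.66, [0.521, 0.294, 0.0])]
scene panel [(0.82, [0.508, 0.0, -0.0])]
scene sanding_block [(0.59, [0.354, -0.289, -0.003])]
scene spoon_blank [(0.63, [0.591, -0.293, -0.003])]
```

View pics/top1.png

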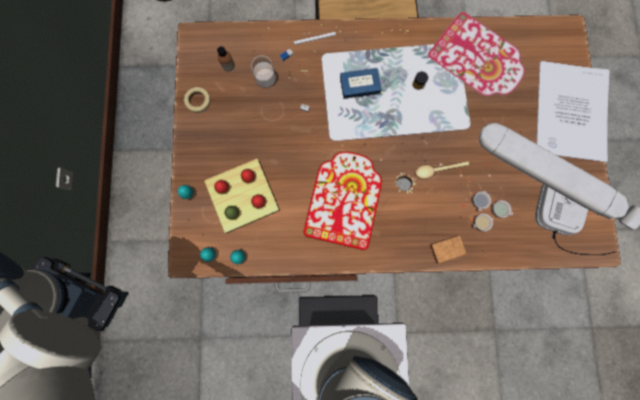

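View pics/scene1.png

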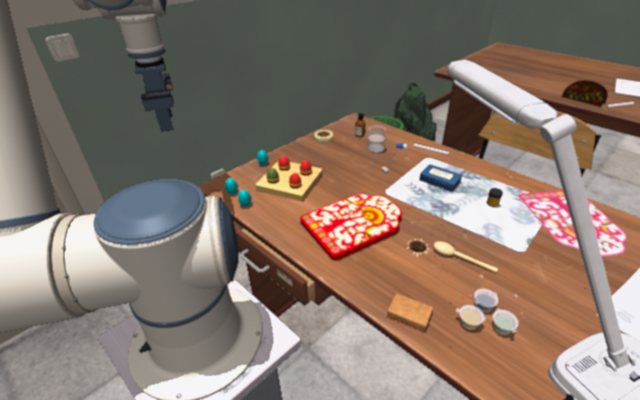

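The top view shows the green egg at (232,213), with red eggs at (221,187), (247,176) and (259,201). The panel's sun is at (352,185), and the turquoise look-alikes lie off to the left of the stand. Next I'll localise the green and red eggs by colour.

```bash
cat > h.py <<'E'
import numpy as np, cv2
from scipy.spatial.transform import Rotation as R
def cam(p,s=None):
    if "hand_eye" in p:
        H=np.asarray(p["hand_eye"]); Rt=R.from_euler("xyz",s["tool_rot"],degrees=True).as_matrix()
        return Rt@H[:3,:3], Rt@H[:3,3]+s["ee_pos"]
    o=np.asarray(p["orientation"],float)
    return (o if o.shape==(3,3) else R.from_euler("xyz",o,degrees=True).as_matrix()), np.asarray(p["origin"])
def hit(p,u,v,z,s=None):
    Rm,t=cam(p,s); d=Rm@[(u-p["cx"])/p["fx"],-(v-p["cy"])/p["fy"],-1]
    return t+d*(z-t[2])/d[2]
def cloud(p,mask,s=None):
    v,u=np.nonzero(mask&(p["z_map"]>0)); z=p["z_map"][v,u]; Rm,t=cam(p,s)
    return np.c_[(u-p["cx"])/p["fx"]*z,-(v-p["cy"])/p["fy"]*z,-z]@Rm.T+t
def blobs(p,kind):
    h=cv2.cvtColor(p["color"],cv2.COLOR_BGR2HSV); H,S,V=cv2.split(h)
    m=((H>30)&(H<75)&(S>90)) if kind=="green" else (((H<8)|(H>172))&(S>130))
    n,l,st,c=cv2.connectedComponentsWithStats(m.astype(np.uint8))
    return [(c[i],st[i,4],l==i) for i in range(1,n) if st[i,4]>40]
E
python3 - <<'E'
from station import *; from h import *
np.set_printoptions(precision=4,suppress=True)
p=get_image("top"); print(p["orientation"],p["origin"],p["fx"],{k:type(p[k]) for k in p if k not in("color","z_map")})
for k in("green","red"):
    for c,a,m in blobs(p,k):
        q=cloud(p,m)
        if len(q) and q[:,2].max()>.02 and a<3000: print(k,c,a,hit(p,*c,.05),q.max(0),q.min(0),np.median(q,0))
print(hit(p,352,185,.0245))
for n in("scene","top"):
    p=get_image(n)
    print(n,[(d["p"],d["at"]) for d in finder.recognise(p,"green_egg_top")+finder.recognise(p,"red_egg_a_top")])
E
```

```text
[  9.1113  -0.3903 -91.5602] [0.3282 0.0702 1.0714] 369.87995383248625 {'fx': <class 'float'>, 'fy': <class 'float'>, 'cx': <class 'float'>, 'cy': <class 'float'>, 'origin': <class 'numpy.ndarray'>, 'orientation': <class 'numpy.ndarray'>, 'shot': <class 'int'>}
green [230.7914 211.9568] 139 [0.4701 0.3166 0.05  ] [0.4852 0.3419 0.0739] [0.4529 0.2977 0.0248] [0.4682 0.3131 0.0629]
red [343.6239 208.6275] 1941 [0.4712 0.0026 0.05  ] [0.6524 0.1194 0.032 ] [ 0.3587 -0.1136 -0.0038] [0.4596 0.0078 0.0255]
red [247.2661 175.3306] 124 [0.5733 0.2714 0.05  ] [0.5856 0.287  0.072 ] [0.5566 0.2541 0.0443] [0.5701 0.2689 0.0624]
red [347.7411 185.375 ] 112 [ 0.537  -0.0114  0.05  ] [0.5643 0.0235 0.0325] [ 0.5148 -0.0491  0.0211] [ 0.5434 -0.0088  0.0263]
red [220.9845 186.4031] 129 [0.5433 0.345  0.05  ] [0.5567 0.3594 0.0719] [0.527  0.3271 0.0462] [0.5409 0.3418 0.0615]
red [325.3333 196.8829] 111 [0.5058 0.0527 0.05  ] [0.536  0.0792 0.033 ] [0.4886 0.0216 0.0203] [0.5103 0.0536 0.026 ]
red [257.9528 200.8189] 127 [0.4995 0.2412 0.05  ] [0.5138 0.2561 0.0723] [0.4822 0.2237 0.0481] [0.4972 0.2386 0.0634]
[ 0.543  -0.0258  0.0245]
scene [(0.73, [0.4599, 0.3115, 0.0515]), (0.57, [0.3464, 0.3737, 0.0351]), (0.48, [0.3424, 0.2898, 0.0365]), (0.51, [0.5356, 0.3368, 0.051]), (0.38, [0.4791, -0.0141, 0.0245])]
top [(0.71, [0.4676, 0.3114, 0.0588]), (0.71, [0.3506, 0.2983, 0.0443]), (0.69, [0.5314, 0.4484, 0.0461]), (0.64, [0.3585, 0.383, 0.0464]), (0.75, [0.5378, 0.3397, 0.0592])]
```

>>> move_arm([
  [-2.3,-1.1,0],
  [-2.3,-1.1,0],
  [-2.3,-1.1,0],
  [-2.3,-1.1,0],
  [-2.3,-1.1,0],
  [-2.3,-1.1,0],
  [-2.3,-1.1,0],
  [-2.3,-1.1,0],
  [-2.3,-1.1,0],
  [-2.3,-1.1,0],
  [-2.3,-1.1,0],
  [-2.3,-1.1,0],
], hand=[0,0,0,0,0,0,0,0,0,0,0,0], twist=[0,0,0,0,0,0,0,0,0,0,0,0])

```text
time: 2.15
ee_pos: [0.4674, 0.3173, 0.214]
tool_rot: [180.0, 0.0, 153.5]
contact_force: [0.5, 0.1, -0.2]
gripper_width: 0.155
grasp_force: 0.0
```

>>> move_arm([
  [0,0,0],
  [0,0,0],
], hand=[0,0], twist=[0,0])

```text
time: 2.32
ee_pos: [0.4674, 0.3175, 0.2139]
tool_rot: [180.0, 0.0, 153.4]
contact_force: [0.1, 0.8, 0.1]
gripper_width: 0.016
grasp_force: 0.0
```

```bash
cat > look.py <<'E'
from station import *; from h import *
import sys
np.set_printoptions(precision=4,suppress=True)
s=manip.read_state(); print(s["time"],s["ee_pos"],s["tool_rot"],s["contact_force"],s["gripper_width"])
p=get_image("wrist"); cv2.imwrite(f"pics/{sys.argv[1]}.png",p["color"])
for k in("green","red"):
    for c,a,m in blobs(p,k):
        q=cloud(p,m,s)
        if len(q) and a>500 and np.percentile(q[:,2],95)>.05:
            top=q[q[:,2]>np.percentile(q[:,2],99)-.004]; print(k,c,a,"top",top.mean(0),"mid",(np.percentile(q,1,axis=0)+np.percentile(q,99,axis=0))/2)
for w in("green_egg_top","red_egg_a_top","panel_motif"):
    print(w,[(round(d["p"],2),np.array(d["at"])) for d in finder.mark_of(p,w)[:4]])
E
python3 look.py w1
```

```text
2.3167 [0.4674 0.3175 0.2139] [179.9953   0.0007 153.4194] [0.1276 0.7735 0.0961] 0.01615542821729347
green [323.4214 178.4336] 821 top [0.4704 0.3188 0.0681] mid [0.4679 0.3201 0.0586]
red [373.0684 221.0387] 775 top [0.5439 0.349  0.0679] mid [0.5398 0.349  0.0571]
red [279.8519 226.9834] 783 top [0.5004 0.245  0.0681] mid [0.4979 0.2477 0.0572]
red [163.5457 324.1712] 777 top [0.4285 0.2921 0.3194] mid [0.5087 0.1243 0.172 ]
green_egg_top [(0.82, array([0.3592, 0.3891, 0.057 ])), (0.78, array([0.4672, 0.3171, 0.0634])), (0.78, array([0.5345, 0.4624, 0.0519])), (0.72, array([0.3431, 0.3066, 0.0534]))]
red_egg_a_top [(0.63, array([0.5414, 0.351 , 0.0712]))]
panel_motif [(0.97, array([ 0.5635, -0.014 ,  0.0191])), (0.26, array([ 0.5044, -0.0001, -0.003 ]))]
```

View pics/w1.png

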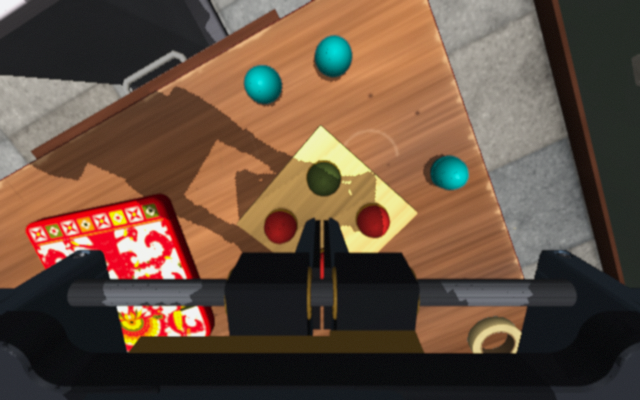

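The wrist view shows the green egg at (323,178), directly under the shut fingers, with red eggs at (280,226) and (373,220). The estimate holds, so I'm descending.

>>> move_arm([
  [-0.1,0,1.4],
  [0,0,1.4],
  [0,0,1.4],
  [0,0,1.4],
  [0,0,1.4],
  [0,0,1.4],
  [0,0,1.4],
  [0,0,1.4],
  [0,0,0.8],
  [0,0,0.4],
  [0,0,0.2],
  [0,0,0],
], hand=[0,0,0,0,0,0,0,0,0,0,0,0], twist=[0,0,0,0,0,0,0,0,0,0,0,0])

```text
time: 3.52
ee_pos: [0.4676, 0.3182, 0.088]
tool_rot: [180.0, 0.0, 153.6]
contact_force: [0.5, 0.2, 0.6]
gripper_width: 0.008
grasp_force: 0.0
```

```bash
python3 look.py w2
```

```text
3.5167 [0.4676 0.3182 0.088 ] [179.999    0.0013 153.5647] [0.4513 0.1866 0.6073] 0.008229620413314544
green [324.3161 211.7621] 1240 top [0.4542 0.3253 0.099 ] mid [0.4654 0.3205 0.0671]
red [129.949  324.4758] 784 top [0.4274 0.2672 0.1797] mid [0.4694 0.1772 0.0889]
green_egg_top [(0.68, array([0.5366, 0.459 , 0.0555])), (0.57, array([0.3419, 0.3052, 0.0522]))]
red_egg_a_top []
panel_motif []
```

View pics/w2.png

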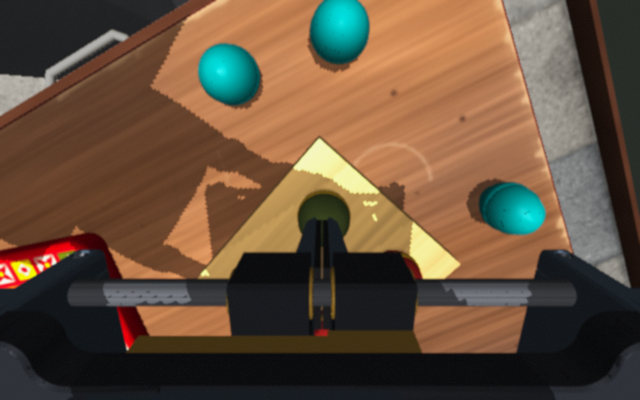

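The green egg at (324,212) is right under the fingertips and centred on them. I'll go down slowly.

>>> move_arm([
  [0,0,0.15],
  [0,0,0.15],
  [0,0,0.15],
  [0,0,0.15],
  [0,0,0.15],
  [0,0,0.15],
  [0,0,0.15],
  [0,0,0.15],
  [0,0,0.15],
  [0,0,0.1],
  [0,0,0.1],
  [0,0,0.1],
], hand=[0,0,0,0,0,0,0,0,0,0,0,0], twist=[0,0,0,0,0,0,0,0,0,0,0,0])

```text
time: 4.72
ee_pos: [0.4677, 0.3179, 0.0713]
tool_rot: [-180.0, -0.0, 153.5]
contact_force: [0.3, -0.8, -0.5]
gripper_width: 0.008
grasp_force: 0.0
```

>>> move_arm([
  [0,0,0.08],
  [0,0,0.08],
  [0,0,0.05],
  [0,0,0.0],
], hand=[0,0,0,0], twist=[0,0,0,0])

```text
time: 5.05
ee_pos: [0.4676, 0.3179, 0.0692]
tool_rot: [-180.0, -0.0, 153.5]
contact_force: [-0.2, -0.5, 1.0]
gripper_width: 0.009
grasp_force: 0.0
```

>>> move_arm([
  [0,0,0.05],
  [0,0,0.05],
  [0,0,0],
], hand=[0,0,0], twist=[0,0,0])

```text
time: 5.3
ee_pos: [0.4677, 0.318, 0.0683]
tool_rot: [180.0, 0.0, 153.5]
contact_force: [0.1, 0.1, 2.6]
gripper_width: 0.005
grasp_force: 0.8
```

>>> move_arm([
  [0,0,0.03],
  [0,0,0],
  [0,0,0],
], hand=[0,0,0], twist=[0,0,0])

```text
time: 5.55
ee_pos: [0.4677, 0.318, 0.0682]
tool_rot: [180.0, 0.0, 153.5]
contact_force: [-0.2, -0.2, 3.8]
gripper_width: 0.004
grasp_force: 2.0
```

>>> move_arm([
  [0,0,0.03],
  [0,0,0],
  [0,0,0],
  [0,0,0],
  [0,0,0],
  [0,0,0],
  [0,0,0],
  [0,0,0],
  [0,0,0],
  [0,0,0],
  [0,0,0],
  [0,0,0],
], hand=[0,0,0,0,0,0,0,0,0,0,0,0], twist=[0,0,0,0,0,0,0,0,0,0,0,0])

```text
time: 6.55
ee_pos: [0.4679, 0.3181, 0.068]
tool_rot: [180.0, 0.0, 153.5]
contact_force: [-0.8, -0.0, 7.3]
gripper_width: 0.004
grasp_force: 3.7
```

>>> move_arm([
  [0,0,-0.1],
  [0,0,-0.3],
  [0,0,-0.8],
  [0,0,-1.4],
  [0,0,-1.4],
  [0,0,-1.4],
  [0,0,-1.4],
  [0,0,-1.4],
  [0,0,-1.0],
  [0,0,-0.4],
], hand=[0,0,0,0,0,0,0,0,0,0], twist=[0,0,0,0,0,0,0,0,0,0])

```text
time: 7.38
ee_pos: [0.4682, 0.3183, 0.1655]
tool_rot: [179.9, 0.1, 153.5]
contact_force: [0.0, -0.8, -0.2]
gripper_width: 0.005
grasp_force: 0.0
```

>>> move_arm([
  [-1.9,-2.1,0],
  [-1.9,-2.1,0],
  [-1.9,-2.1,0],
  [-1.9,-2.1,0],
  [-1.9,-2.1,0],
  [-1.9,-2.1,0],
  [-1.9,-2.1,0],
  [-1.9,-2.1,0],
  [-1.9,-2.1,0],
  [-1.9,-2.1,0],
  [-1.9,-2.1,0],
  [-1.9,-2.1,0],
], hand=[0,0,0,0,0,0,0,0,0,0,0,0], twist=[0,0,0,0,0,0,0,0,0,0,0,0])

```text
time: 8.38
ee_pos: [0.5594, -0.0106, 0.1634]
tool_rot: [-180.0, -0.0, 153.5]
contact_force: [0.5, 0.5, -0.2]
gripper_width: 0.007
grasp_force: 0.0
```

>>> move_arm([
  [0,0,0],
  [0,0,0],
], hand=[0,0], twist=[0,0])

```text
time: 8.55
ee_pos: [0.5595, -0.0105, 0.1633]
tool_rot: [-180.0, -0.0, 153.4]
contact_force: [0.1, 0.9, -0.0]
gripper_width: 0.002
grasp_force: 0.0
```

```bash
python3 look.py w3
python3 - <<'E'
from station import *
for n in("top","scene"):
    p=get_image(n); print([(d["p"],d["at"]) for d in finder.mark_of(p,"panel_motif")+finder.mark_of(p,"panel")])
E
```

```text
8.55 [ 0.5595 -0.0105  0.1633] [-179.9876   -0.0336  153.4078] [ 0.1366  0.8862 -0.0248] 0.002068948646325321
red [560.0299   9.5191] 969 top [0.5091 0.2388 0.0645] mid [0.5065 0.2354 0.0544]
red [616.693   65.2219] 1870 top [0.5735 0.2682 0.0666] mid [0.5724 0.2666 0.0556]
green_egg_top []
red_egg_a_top [(0.16, array([ 0.5048, -0.0024, -0.0026]))]
panel_motif [(0.77, array([ 0.5618, -0.0101,  0.0214]))]
[(0.44, [0.3588, -0.2913, -0.0015])]
[(0.64, [0.5597, -0.0148, 0.0269]), (0.54, [0.5722, 0.2765, 0.0676]), (0.58, [0.5075, 0.0015, 0.0015])]
```

View pics/w3.png

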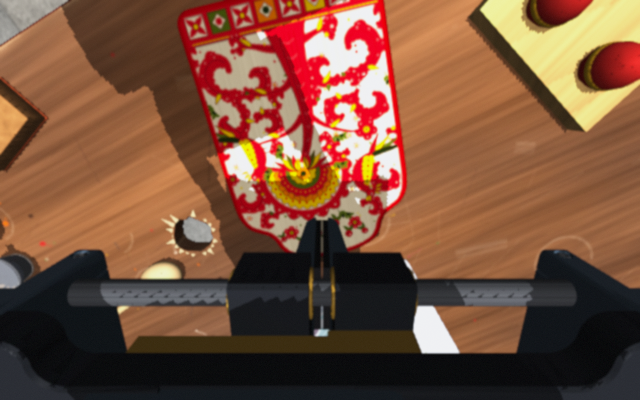

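The sun fan is at about (304,190) in the wrist view. I'll check that against the network.

Run:
```python
from station import *; from h import *
s=manip.read_state(); p=get_image("wrist")
for u,v in((304,190),(304,175),(306,210),(268,182),(342,180)): print(u,v,hit(p,u,v,.0245,s))
```

```text
304 190 [ 0.55770255 -0.0286605   0.0245    ]
304 175 [ 0.54309242 -0.02110122  0.0245    ]
306 210 [ 0.5788619  -0.03715169  0.0245    ]
268 182 [ 0.5329005  -0.05879499  0.0245    ]
342 180 [0.56577404 0.01242624 0.0245    ]
```

Run:
```python
from station import *; from h import *
out=[]
for n in("wrist","top"):
    s=manip.read_state(); p=get_image(n); Rm,t=cam(p,s); im=cv2.resize(p["color"],None,fx=4,fy=4,interpolation=cv2.INTER_CUBIC)
    for P,c in(([.560,-.013,.0245],(255,0,0)),([.507,0,.0245],(255,255,0)),([.5577,-.0287,.0245],(0,255,0))):
        q=Rm.T@(np.array(P)-t); u=p["cx"]+p["fx"]*q[0]/-q[2]; v=p["cy"]-p["fy"]*q[1]/-q[2]; print(n,P,u,v)
        cv2.drawMarker(im,(int(u*4),int(v*4)),c,cv2.MARKER_CROSS,24,2)
    x0,y0=(220,110) if n=="wrist" else (295,140)
    out.append(im[y0*4:y0*4+480,x0*4:x0*4+(800 if n=="wrist" else 400)])
out[0]=cv2.resize(out[0],(500,300)); out[1]=cv2.resize(out[1],(250,300))
cv2.imwrite("pics/cr.png",np.hstack(out))
```

```text
wrist [0.56, -0.013, 0.0245] 318.1236779738864 185.4641872066808
wrist [0.507, 0, 0.0245] 306.1844703833798 134.69836037178712
wrist [0.5577, -0.0287, 0.0245] 304.0234647528375 189.89992310958414
top [0.56, -0.013, 0.0245] 347.36456880836994 179.36700535629447
top [0.507, 0, 0.0245] 343.536879819599 197.5116982396411
top [0.5577, -0.0287, 0.0245] 352.81042307440146 180.00711780994786
```

View pics/cr.png

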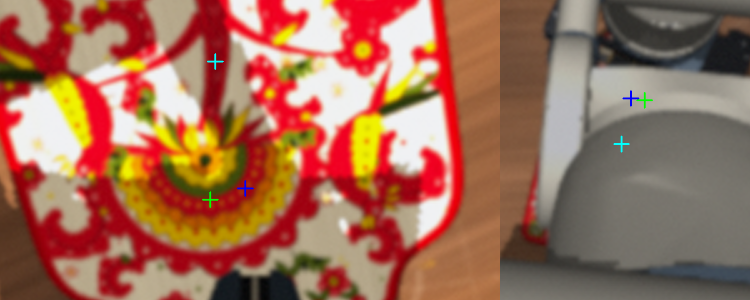

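The crop shows the fan's middle near the green cross, at world (0.557,-0.029). The network's point, marked by the blue cross, is 15 mm to its side but still on the fan. I'll aim between them, nearer to the picture's reading: (0.558,-0.024).

>>> move_arm([
  [-0.5,-0.6,0],
  [0,-0.6,1.4],
  [0,0,1.4],
  [0,0,1.4],
  [0,0,1.4],
  [0,0,1.4],
  [0,0,1.4],
  [0,0,1.4],
  [0,0,1.0],
  [0,0,0.8],
  [0,0,0.4],
  [0,0,0.2],
], hand=[0,0,0,0,0,0,0,0,0,0,0,0], twist=[0,0,0,0,0,0,0,0,0,0,0,0])

```text
time: 10.2
ee_pos: [0.5586, -0.0224, 0.0413]
tool_rot: [-180.0, -0.0, 153.5]
contact_force: [0.5, 0.4, 0.2]
gripper_width: 0.0
grasp_force: 0.0
```

>>> move_arm([
  [0,0,0.15],
  [0,0,0.15],
  [0,0,0.15],
  [0,0,0.15],
  [0,0,0.15],
  [0,0,0.15],
  [0,0,0.1],
  [0,0,0.1],
  [0,0,0],
], hand=[0,0,0,0,0,0,0,0,0], twist=[0,0,0,0,0,0,0,0,0])

```text
time: 10.95
ee_pos: [0.5585, -0.0222, 0.0306]
tool_rot: [-180.0, -0.0, 153.5]
contact_force: [0.2, 1.1, -0.8]
gripper_width: 0.005
grasp_force: 0.0
```

>>> move_arm([
  [0,0,0.1],
  [0,0,0.1],
  [0,0,0.1],
  [0,0,0.1],
  [0,0,0.08],
  [0,0,0.05],
  [0,0,0],
], hand=[0,0,0,0,0,0,0], twist=[0,0,0,0,0,0,0])

```text
time: 11.53
ee_pos: [0.5585, -0.0222, 0.0253]
tool_rot: [-180.0, -0.0, 153.5]
contact_force: [0.4, -0.7, -0.2]
gripper_width: 0.004
grasp_force: 0.0
```

>>> move_arm([
  [0,0,0.05],
  [0,0,0.05],
  [0,0,0.03],
  [0,0,0],
], hand=[0,0,0,0], twist=[0,0,0,0])

```text
time: 11.87
ee_pos: [0.5587, -0.0222, 0.0248]
tool_rot: [180.0, 0.0, 153.5]
contact_force: [-3.7, 1.8, 13.5]
gripper_width: 0.005
grasp_force: 6.9
```

>>> move_arm([
  [0,0,-0.03],
  [0,0,0],
  [0,0,0],
  [0,0,0],
  [0,0,0],
  [0,0,0],
  [0,0,0],
  [0,0,0],
  [0,0,0],
  [0,0,0],
  [0,0,0],
  [0,0,0],
], hand=[0,0,0,0,0,0,0,0,0,0,0,0], twist=[0,0,0,0,0,0,0,0,0,0,0,0])

```text
time: 12.87
ee_pos: [0.5587, -0.0222, 0.0248]
tool_rot: [180.0, 0.0, 153.5]
contact_force: [-3.7, -0.8, 8.2]
gripper_width: 0.002
grasp_force: 4.5
```

>>> move_arm([
  [0,0,-0.1],
  [0,0,-0.3],
  [0,0,-0.8],
  [0,0,-1.4],
  [0,0,-1.4],
  [0,0,-1.4],
  [0,0,-1.4],
  [0,0,-1.4],
  [0,0,-1.4],
  [0,0,-1.0],
  [0,0,-0.4],
  [0,0,0],
], hand=[0,0,0,0,0,0,0,0,0,0,0,0], twist=[0,0,0,0,0,0,0,0,0,0,0,0])

```text
time: 13.87
ee_pos: [0.5591, -0.0223, 0.1354]
tool_rot: [180.0, 0.1, 153.5]
contact_force: [0.7, -0.0, -0.0]
gripper_width: 0.003
grasp_force: 0.0
```

```bash
python3 look.py w4; python3 -c "
from station import manip; print(manip.job_done())"
```

```text
13.8667 [ 0.5591 -0.0223  0.1354] [179.9711   0.0888 153.5411] [ 0.7183 -0.0108 -0.0236] 0.002510984437697753
green_egg_top []
red_egg_a_top []
panel_motif [(0.66, array([ 0.562 , -0.0089,  0.0208]))]
the job is handed in; nothing more can be done
None
```

I touched the green egg's crown (about 3–7 N) and then the painted sun (about 8–14 N) for a little over a second each, withdrew and handed the job in at about 14 s; no verdict came back. The network's point for the sun was about 15 mm from what I read in the picture, so I touched between the two.

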